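# Set a stop collar to a fork gauge

### The job

Set the stop collar on the threaded post to the height of the steel top of the orange fork gauge: stand the gauge flat on the round base with its slot pushed fully home around the post, then spin the knurled brass collar down (clockwise seen from above) until it nips the gauge snugly, at about 10 N, and never jam it down on the gauge with more than 25 N. Let go and leave the gauge nipped there; do not disturb the jar, tin, screwdriver and wrench.

Things in the scene. Friction and masses are not known exactly. Their poses are not given: they have to be found in the camera images.
- stand: Dark round base plate, 160 mm diameter, 14 mm thick, fixed to the bench, with a fixed upright steel threaded post in its centre (16 mm diameter, top 103 to 109 mm above the bench). Origin at the centre of the base's underside, on the bench; z up along the post.
- post_foot (a point): The point on the post's axis at the level of the base plate's top face (14 mm above the bench), on which the gauge must stand.
- collar: Stop collar on the post: from below, a steel pressure ring 66 mm diameter and 5 mm thick, a red flange 60 mm diameter and 6 mm thick, a knurled brass barrel. Origin on the post's axis at the ring's underside, unpressed; z up. It starts 55 to 61 mm above the bench, 5 to 17 mm above the seated gauge's top. The ring is on a stiff spring: about 8 N per mm it is pressed, up to 4 mm.
- collar_barrel (a point): On the post's axis, 35 mm above collar: upper middle of the knurled barrel to grip (40 mm diameter, from 24 mm below to 12 mm above this point). Right-hand thread: clockwise from above lowers it 30 mm a full turn. It stays where left; turning takes about 0.1 N m of friction (either way), plus about 0.005 N m for each newton of nip. The post stands out at most 33 mm above this point.
- gauge: Orange fork gauge, loose, 0.3 kg; its steel top is locked at 30 to 36 mm above the flat underside, a height not told. Origin on the underside, mid-slot, 8 mm before the slot's closed end (the post's axis lies here when fully home); x points to the slot's open end, z up. Slot 22 mm wide; tines 16 mm wide reach x = +30 mm; 54 mm wide outside. Centre of mass near x = -45 mm.
- gauge_grip (a point): Upper part of the gauge's black square upright grip post (20 x 20 mm, 80 mm tall, at the rear end of a bar 20 mm wide and 14 mm high): this point lies on the post's centre line at x = -112 mm in the gauge's frame, 64 mm above the underside.
- jar: Glass jar with red lid, 60 mm diameter, 85 mm high, origin at the centre of its underside. Leave alone.
- tin: Tin with blue label, 66 mm diameter, 70 mm high, origin at the centre of its underside. Leave alone.
- screwdriver: Screwdriver lying on the bench, along its x axis. Leave alone.
- wrench: Steel wrench lying on the bench, along its x axis. Leave alone.
Not all that is in view belongs to the job. What is shaped like the stand but pink or turquoise is not meant.

How it is judged:
On the way, in this order (a step that is already met when the one before it is completed fails the run):
1. the gauge stands flat on the base plate with the post fully home in its slot (horizontal distance between gauge and post_foot below 0.006 m and z of gauge in the frame of post_foot between -0.002 and 0.003 m and angle between gauge's own z axis and vertical below 0.05 rad), for 0.2 s.
2. the collar has been spun down on to the gauge and nips it (contact force between collar and gauge above 4 N), for 0.2 s.
At the end, for the whole second after the job is handed in: The gauge stands flat on the base plate (within 3 mm in height and 0.05 rad of tilt), its slot home around the post (within 6 mm), nipped by the collar with 5 to 18 N, everything at rest and let go (all of step 1 and contact force between collar and gauge between 5 and 18 N and linear speed of gauge below 0.01 m/s and angular speed of collar below 0.05 rad/s); the robot touches nothing.
It fails at once if the collar was jammed down on the gauge with more than 25 N (contact force between collar and gauge above 25 N).
It fails at once if a bystander (jar, tin, screwdriver or wrench) was moved by more than 20 mm (distance of any of jar, tin, screwdriver, wrench from where it was at the start of the episode above 0.02 m).
It also fails if it takes over 72 s, if anything falls off the work surface, if the arm or the gripper's body presses on something with over 40 N, if the wrist force passes 120 N, or if a joint passes its speed limit or range.

### The arm

A 7-joint arm with a two-finger parallel gripper is mounted at the origin on the work surface. World frame = base frame: x ahead of the robot, y to its left, z up, the work surface at z = 0. Lengths are in m, angles in rad, forces in N, time in s.
With the tool pointing down it reaches from about 0.4 to 0.85 m from the base axis. Payload 10.4 kg.
Tool frame: the origin (TCP) lies at the very end of the fingers, on their centre line; the grasp point (between the pads) lies 19 mm behind it; z points along the fingers, y is the direction in which the jaws open and shut (so a half turn about z gives the same grasp; the last joint's range is limited). The gripper opens to 85 mm and grips with 20 to 120 N. Pads are 22 mm wide; open, the fingers measure 114 mm over their backs; the gripper's body (76 mm by 85 mm) begins 54 mm behind the grasp point. The pads swing forward as they close: fully open they stand 13 mm farther back than shut.
Start: joints at [1.193, 0.332, -0.065, 1.46, 0.022, 1.35, -0.088], TCP at [0.217, -0.586, 0.231] pointing down, gripper open.
Joint ranges: [-2.6, 2.6], [-0.5, 2.12], [-1.47, 1.34], [0.16, 2.42], [-1.27, 4.41], [0.06, 2.06], [-2.6, 2.6]. Speed limits (rad/s): [2.22, 2.22, 2.79, 2.79, 3.14, 3.14, 3.14].

### API

Orientations are given as a unit quaternion [x, y, z, w].
In Python, from workcell import get_obs, camera, camera_info, hand_in gives the robot as it stands.
- The arm moves only by the tool move_arm, never from a script. Its argument "moves" is a list of rows, each a list of 3 entries, a list of its own where there are three numbers: the shift along the tool's x, y, z in units of 25 mm (1.0 is 25 mm), then the turn, a rotation vector about the tool's x, y, z in degrees, then the opening, from 0 (shut) to 1 (fully open). A call has 1 to 5 rows; each row shifts and turns the commanded pose from where the row before left it, along the tool's axes as they then stand; what a row does not reach is not made up. A row lasts 1/8 s, in which the tool goes at most 62.5 mm and 10.7 degrees, less where a joint would pass 70% of its speed; a pose out of reach is approached as far as the arm can. A call is refused whole if a number of a shift passes 1 or a number of a turn 10.7, either way. A call with a gripper value outside its range is refused whole. The fingers move at their own pace and stop on an object; "squeeze" is the grip in N (left out, the last holds). Time passes only in rows, so rows that do not move let the fingers close. It gives the time, the measured TCP pose, the force and the opening at its end, in the units of the state.
- get_obs(): the state, without advancing time (a new reading comes with each control period).
- camera(name): name is "side" or "top"; returns the picture (384x512x3 uint8, red, green, blue); there is no depth.
- camera_info(name): a dict with "fx", "fy", "cx", "cy" (pixels), "origin" and "rotation" of the camera in the world. Camera axes: x right, y down, z forward; pixel columns grow to the right and rows downward; lengths in m; the calibration is good to about 2 mm. A picture is of the moment at which its call begins. camera_info takes no time and is no camera call.
- hand_in(): hands the job in, once; it reports no verdict.
The state is a dict: "clock": time; "joint_pos": joint angles; "joint_velocities": joint speeds; "tau": joint torques, N m; "position": TCP position; "ee_rot": TCP orientation; "ft_force": force on the tool from outside, world axes, zero at the start; "torque": the same for the moment, N m; "grip_width": opening from 0.0 (shut) to 1.0 (fully open).
Only numpy, scipy, OpenCV 4.12 (cv2) and the standard library are available. Lean on these libraries where they do the work, as an engineer would, in place of code of your own. Each camera call takes 0.05 s, during which the arm holds its last target. There are 200 camera calls.

## Working session

There is one attempt and no reset: what is moved stays moved. The work goes in short steps, Python scripts to look and compute and a tool call to move; the robot and the scene stay as the last step left them, time stands still between calls to the robot, and variables do not carry over. Pictures are saved under pics/ and viewed, about 8 in all and at most 12, crops included, and the job is handed in when it is done.

Besides the shell and the picture viewer there is one more tool, called as name(argument=value, ...), one argument or row to a line, values as JSON. move_arm: Moves the arm, as the interface text tells. Its arguments: {"type":"object","properties":{"moves":{"type":"array","items":{"type":"array"}},"squeeze":{"type":"number"}},"required":["moves"]}

```bash
mkdir -p pics
python3 - <<'E'
from workcell import *
import cv2,numpy as np
for n in("side","top"):
    im=camera(n);cv2.imwrite(f"pics/{n}0.png",im[:,:,::-1]);i=camera_info(n);print(n,i)
o=get_obs();print(o)
a=cv2.imread("pics/side0.png");b=cv2.imread("pics/top0.png")
E
```

```text
side {'fx': 408.6012220367936, 'fy': 408.6012220367936, 'cx': 251.72501911083702, 'cy': 180.46893371356938, 'origin': array([0.49269839, 0.66829483, 1.00096746]), 'rotation': array([-0.01919876,  0.93694788, -0.34849392,  0.0176655 ])}
top {'fx': 436.4633113283247, 'fy': 436.4633113283247, 'cx': 258.42022396998345, 'cy': 198.82101230558695, 'origin': array([ 0.45066537, -0.09059177,  1.12668607]), 'rotation': array([-0.7010783 ,  0.71103996, -0.03135118,  0.04391473])}
{'clock': 0.1, 'joint_pos': array([ 1.19339506,  0.33280779, -0.06473468,  1.46086143,  0.02160334,
        1.34990739, -0.08847229]), 'joint_velocities': array([ 0.0005881 , -0.00179438,  0.00083737, -0.00244361,  0.00050116,
        0.00107437,  0.00194377]), 'tau': array([ 1.99220049e-03, -6.26747561e+01,  4.92801075e-02, -3.92431390e+01,
        1.61810144e-02,  6.93409616e-03, -6.98457688e-05]), 'position': array([ 0.2170241 , -0.58574646,  0.23059418]), 'ee_rot': array([ 9.84298421e-01,  1.76511201e-01, -1.38542439e-04, -6.29001557e-04]), 'ft_force': array([-0.05569004, -0.1667819 ,  0.28383209]), 'torque': array([ 0.03278744,  0.01817405, -0.00312728]), 'grip_width': 1.0020856900547155}
```

View pics/top0.png

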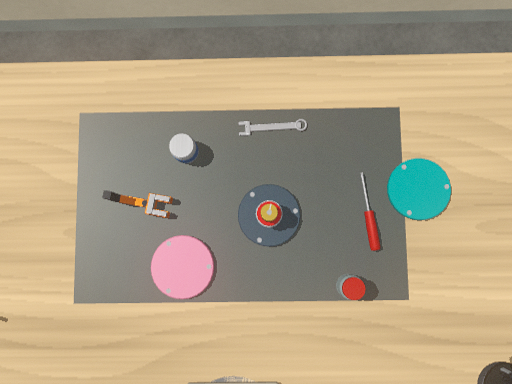

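View pics/side0.png

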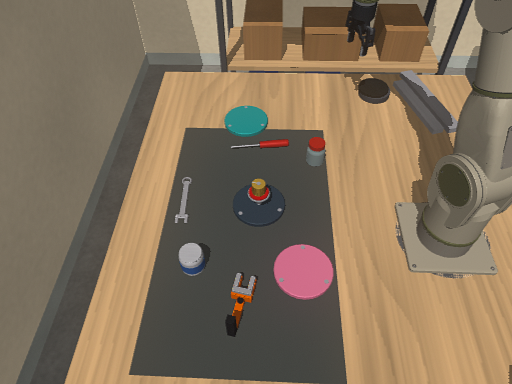

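Candidates: stand is dark with a post (top 269,214; side 259,203), and the decoys are pink (183,267) and turquoise (419,189). The only gauge is orange, at top (140,202) and side (240,300), slot facing the stand. I'll check these in one close crop.

```bash
cat > h.py <<'E'
from workcell import *
import cv2,numpy as np
from scipy.spatial.transform import Rotation as R
def ray(n,uv):
    i=camera_info(n);u,v=uv
    d=R.from_quat(i['rotation']).apply([(u-i['cx'])/i['fx'],(v-i['cy'])/i['fy'],1.]);return np.array(i['origin']),d
def plane(n,uv,z):
    o,d=ray(n,uv);return (o+d*(z-o[2])/d[2]).round(4)
def proj(n,p):
    i=camera_info(n);c=R.from_quat(i['rotation']).inv().apply(np.array(p)-i['origin']);return np.array([i['cx']+i['fx']*c[0]/c[2],i['cy']+i['fy']*c[1]/c[2]]).round(1)
def tri(a,b):
    o1,d1=ray("top",a);o2,d2=ray("side",b)
    s=np.linalg.lstsq(np.c_[d1,-d2],o2-o1,rcond=None)[0];p,q=o1+s[0]*d1,o2+s[1]*d2
    return ((p+q)/2).round(4),np.linalg.norm(p-q).round(4)
def crop(im,x,y,w,h,s):return cv2.resize(im[y:y+h,x:x+w],None,fx=s,fy=s,interpolation=cv2.INTER_CUBIC)
E
python3 - <<'E'
from h import *
t=cv2.imread("pics/top0.png");s=cv2.imread("pics/side0.png")
A=crop(t,95,175,100,60,4);B=crop(t,229,175,100,75,4)[:240]
C=crop(s,215,255,60,90,4);D=crop(s,228,170,60,60,4)
r1=np.hstack([A,B]);r2=np.zeros((360,800,3),np.uint8);r2[:,:240]=C;r2[:240,300:540]=D
cv2.imwrite("pics/c0.png",np.vstack([r1,r2]))
# dark base contour in top
for n,im,c in(("top",t,(269,214)),("side",s,(259,205))):
    hsv=cv2.cvtColor(im,cv2.COLOR_BGR2HSV)
    m=cv2.inRange(hsv,(100,60,20),(125,255,110))
    m2=np.zeros_like(m);cv2.circle(m2,c,36,255,-1);m&=m2
    p=cv2.findNonZero(m);h=cv2.convexHull(p);e=cv2.fitEllipse(h);print(n,e,plane(n,e[0],.014))
E
```

```text
top ((268.0462341308594, 213.94227600097656), (57.10306930541992, 61.851112365722656), 71.21196746826172) [ 0.5306 -0.0956  0.014 ]
side ((258.1534423828125, 204.14686584472656), (41.697147369384766, 50.90039825439453), 85.45948028564453) [ 0.5292 -0.0884  0.014 ]
```

View pics/c0.png

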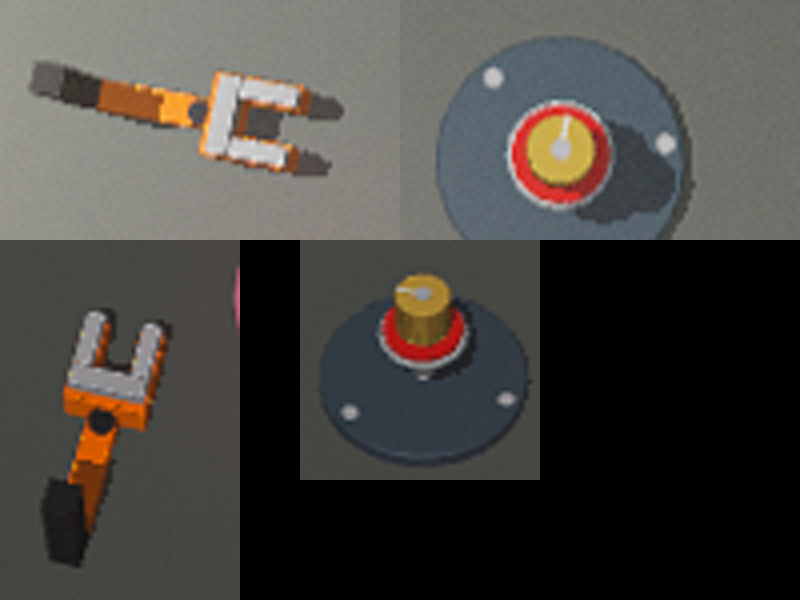

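Run:
```python
from h import *
T=lambda x,y:(95+x/4,175+y/4)
print("disc",plane("top",(268.9,214.8),.014))
print("post",tri((269.25,212),(258.5,183.25)),plane("top",(269.25,212),.106),plane("side",(258.5,183.25),.106))
z=.033
P={k:plane("top",T(*v),z) for k,v in dict(tipu=(305,97),tipl=(296,160),inu=(243,105),inl=(238,137),bu=(217,74),bl=(203,155)).items()}
for k in P:print(k,P[k])
tip=(P['tipu']+P['tipl'])/2;sl=(P['inu']+P['inl'])/2;bk=(P['bu']+P['bl'])/2
g=plane("top",T(48,78),.08);gs=plane("side",(215+64/4,255+243/4),.08)
print(tip,sl,bk,"grip",g,gs)
for d in(tip-bk,tip-g,bk-g):print(np.degrees(np.arctan2(d[1],d[0])),np.linalg.norm(d[:2]))
print(R.from_quat(get_obs()['ee_rot']).as_matrix().round(3))
```

```text
disc [ 0.5283 -0.0978  0.014 ]
post (array([ 0.5284, -0.0981,  0.1007]), np.float64(0.001)) [ 0.5285 -0.0981  0.106 ] [ 0.5277 -0.0935  0.106 ]
tipu [0.57   0.1486 0.033 ]
tipl [0.5301 0.154  0.033 ]
inu [0.5655 0.188  0.033 ]
inl [0.5452 0.1909 0.033 ]
bu [0.5855 0.2047 0.033 ]
bl [0.5341 0.2129 0.033 ]
[0.55005 0.1513  0.033  ] [0.55535 0.18945 0.033  ] [0.5598 0.2088 0.033 ] grip [0.5788 0.2952 0.08  ] [0.5773 0.2897 0.08  ]
-99.62383208189206 0.058320772457161454
-101.2984465177064 0.14674390106576835
-102.40235818036035 0.0884644561391749
[[ 0.938  0.347 -0.   ]
 [ 0.347 -0.938  0.001]
 [-0.    -0.001 -1.   ]]
```

```bash
cat >> h.py <<'E'
def state():
    o=get_obs();M=R.from_quat(o['ee_rot']).as_matrix();return o['position'],np.degrees(np.arctan2(M[1,1],M[0,1])),o
def plan(tgt,yaw,n,turn=None):
    "tool stays pointing down; rows [shift],[turn]; yaw = world heading of tool y"
    p,y0,o=state();dy=(yaw-y0+180)%360-180 if turn is None else turn
    print("at",p.round(4),round(y0,1),"q",o['joint_pos'].round(2));d=(np.array(tgt)-p)/n
    for k in range(n):
        a=np.radians(y0+dy*k/n);Y=np.array([np.cos(a),np.sin(a)]);X=np.array([-Y[1],Y[0]])*-1
        print([[round(float(d[:2]@X)/.025,2),round(float(d[:2]@Y)/.025,2),round(-d[2]/.025,2)],[0,0,round(-dy/n,1)]],end=",\n" if k%5==4 else ",")
E
python3 - <<'E'
from h import *
plan((.578,.292,.19),79,30)
E
```

```text
at [ 0.217  -0.5857  0.2306] -69.7 q [ 1.19  0.33 -0.06  1.46  0.02  1.35 -0.09]
[[-0.86, -0.93, np.float64(0.05)], [0, 0, np.float64(-5.0)]],[[-0.94, -0.85, np.float64(0.05)], [0, 0, np.float64(-5.0)]],[[-1.01, -0.77, np.float64(0.05)], [0, 0, np.float64(-5.0)]],[[-1.07, -0.68, np.float64(0.05)], [0, 0, np.float64(-5.0)]],[[-1.12, -0.58, np.float64(0.05)], [0, 0, np.float64(-5.0)]],
[[-1.17, -0.48, np.float64(0.05)], [0, 0, np.float64(-5.0)]],[[-1.21, -0.38, np.float64(0.05)], [0, 0, np.float64(-5.0)]],[[-1.23, -0.28, np.float64(0.05)], [0, 0, np.float64(-5.0)]],[[-1.25, -0.17, np.float64(0.05)], [0, 0, np.float64(-5.0)]],[[-1.26, -0.06, np.float64(0.05)], [0, 0, np.float64(-5.0)]],
[[-1.26, 0.05, np.float64(0.05)], [0, 0, np.float64(-5.0)]],[[-1.26, 0.16, np.float64(0.05)], [0, 0, np.float64(-5.0)]],[[-1.24, 0.27, np.float64(0.05)], [0, 0, np.float64(-5.0)]],[[-1.21, 0.37, np.float64(0.05)], [0, 0, np.float64(-5.0)]],[[-1.17, 0.48, np.float64(0.05)], [0, 0, np.float64(-5.0)]],
[[-1.13, 0.57, np.float64(0.05)], [0, 0, np.float64(-5.0)]],[[-1.07, 0.67, np.float64(0.05)], [0, 0, np.float64(-5.0)]],[[-1.01, 0.76, np.float64(0.05)], [0, 0, np.float64(-5.0)]],[[-0.94, 0.84, np.float64(0.05)], [0, 0, np.float64(-5.0)]],[[-0.87, 0.92, np.float64(0.05)], [0, 0, np.float64(-5.0)]],
[[-0.78, 0.99, np.float64(0.05)], [0, 0, np.float64(-5.0)]],[[-0.69, 1.06, np.float64(0.05)], [0, 0, np.float64(-5.0)]],[[-0.6, 1.11, np.float64(0.05)], [0, 0, np.float64(-5.0)]],[[-0.5, 1.16, np.float64(0.05)], [0, 0, np.float64(-5.0)]],[[-0.4, 1.2, np.float64(0.05)], [0, 0, np.float64(-5.0)]],
[[-0.29, 1.23, np.float64(0.05)], [0, 0, np.float64(-5.0)]],[[-0.19, 1.25, np.float64(0.05)], [0, 0, np.float64(-5.0)]],[[-0.08, 1.26, np.float64(0.05)], [0, 0, np.float64(-5.0)]],[[0.03, 1.27, np.float64(0.05)], [0, 0, np.float64(-5.0)]],[[0.14, 1.26, np.float64(0.05)], [0, 0, np.float64(-5.0)]],
```

```bash
sed -i 's/\*-1$//; s/round(float(d\[:2\]@X)\/.025,2),round(float(d\[:2\]@Y)\/.025,2),round(-d\[2\]\/.025,2)/*[round(float(v)\/.025,2) for v in (d[:2]@X,d[:2]@Y,-d[2])]/; s/round(-dy\/n,1)/round(float(-dy\/n),1)/' h.py
python3 - <<'E'
from h import *
plan((.578,.292,.19),79,38)
E
```

```text
at [ 0.217  -0.5857  0.2306] -69.7 q [ 1.19  0.33 -0.06  1.46  0.02  1.35 -0.09]
[[0.68, -0.73, 0.04], [0, 0, -3.9]],[[0.73, -0.69, 0.04], [0, 0, -3.9]],[[0.77, -0.64, 0.04], [0, 0, -3.9]],[[0.81, -0.58, 0.04], [0, 0, -3.9]],[[0.85, -0.52, 0.04], [0, 0, -3.9]],
[[0.88, -0.47, 0.04], [0, 0, -3.9]],[[0.91, -0.4, 0.04], [0, 0, -3.9]],[[0.94, -0.34, 0.04], [0, 0, -3.9]],[[0.96, -0.28, 0.04], [0, 0, -3.9]],[[0.98, -0.21, 0.04], [0, 0, -3.9]],
[[0.99, -0.14, 0.04], [0, 0, -3.9]],[[1.0, -0.07, 0.04], [0, 0, -3.9]],[[1.0, -0.01, 0.04], [0, 0, -3.9]],[[1.0, 0.06, 0.04], [0, 0, -3.9]],[[0.99, 0.13, 0.04], [0, 0, -3.9]],
[[0.98, 0.2, 0.04], [0, 0, -3.9]],[[0.96, 0.26, 0.04], [0, 0, -3.9]],[[0.94, 0.33, 0.04], [0, 0, -3.9]],[[0.92, 0.39, 0.04], [0, 0, -3.9]],[[0.89, 0.45, 0.04], [0, 0, -3.9]],
[[0.86, 0.51, 0.04], [0, 0, -3.9]],[[0.82, 0.57, 0.04], [0, 0, -3.9]],[[0.78, 0.63, 0.04], [0, 0, -3.9]],[[0.73, 0.68, 0.04], [0, 0, -3.9]],[[0.69, 0.73, 0.04], [0, 0, -3.9]],
[[0.64, 0.77, 0.04], [0, 0, -3.9]],[[0.58, 0.81, 0.04], [0, 0, -3.9]],[[0.52, 0.85, 0.04], [0, 0, -3.9]],[[0.47, 0.88, 0.04], [0, 0, -3.9]],[[0.4, 0.91, 0.04], [0, 0, -3.9]],
[[0.34, 0.94, 0.04], [0, 0, -3.9]],[[0.28, 0.96, 0.04], [0, 0, -3.9]],[[0.21, 0.98, 0.04], [0, 0, -3.9]],[[0.14, 0.99, 0.04], [0, 0, -3.9]],[[0.07, 1.0, 0.04], [0, 0, -3.9]],
[[0.01, 1.0, 0.04], [0, 0, -3.9]],[[-0.06, 1.0, 0.04], [0, 0, -3.9]],[[-0.13, 0.99, 0.04], [0, 0, -3.9]],
```

move_arm(
  moves=[
    [[0.68,-0.73,0],[0,0,-3.9],1],
    [[0.73,-0.69,0],[0,0,-3.9],1],
    [[0.77,-0.64,0],[0,0,-3.9],1],
    [[0.81,-0.58,0],[0,0,-3.9],1],
    [[0.85,-0.52,0],[0,0,-3.9],1],
  ],
)

```text
clock: 0.72
position: [0.2649, -0.4697, 0.231]
ee_rot: [0.94, 0.342, -0.0, -0.0]
ft_force: [0.4, -0.1, 0.2]
grip_width: 0.999
```

move_arm(
  moves=[
    [[0.88,-0.47,0],[0,0,-3.9],1],
    [[0.91,-0.4,0],[0,0,-3.9],1],
    [[0.94,-0.34,0],[0,0,-3.9],1],
    [[0.96,-0.28,0],[0,0,-3.9],1],
    [[0.98,-0.21,0],[0,0,-3.9],1],
  ],
)

```text
clock: 1.35
position: [0.3129, -0.3536, 0.2314]
ee_rot: [0.868, 0.497, 0.0, 0.0]
ft_force: [-0.1, 0.8, 0.2]
grip_width: 1.003
```

move_arm(
  moves=[
    [[0.99,-0.14,0],[0,0,-3.9],1],
    [[1,-0.07,0],[0,0,-3.9],1],
    [[1,-0.01,0],[0,0,-3.9],1],
    [[1,0.06,0],[0,0,-3.9],1],
    [[0.99,0.13,0],[0,0,-3.9],1],
  ],
)

```text
clock: 1.98
position: [0.3608, -0.2381, 0.2313]
ee_rot: [0.771, 0.637, 0.0, 0.0]
ft_force: [-0.4, -0.2, -0.4]
grip_width: 1.001
```

move_arm(
  moves=[
    [[0.98,0.2,0],[0,0,-3.9],1],
    [[0.96,0.26,0],[0,0,-3.9],1],
    [[0.94,0.33,0],[0,0,-3.9],1],
    [[0.92,0.39,0],[0,0,-3.9],1],
    [[0.89,0.45,0],[0,0,-3.9],1],
  ],
)

```text
clock: 2.6
position: [0.4086, -0.1229, 0.2313]
ee_rot: [0.652, 0.758, -0.0, 0.0]
ft_force: [-0.0, 0.5, 1.6]
grip_width: 0.998
```

move_arm(
  moves=[
    [[0.86,0.51,0],[0,0,-3.9],1],
    [[0.82,0.57,0],[0,0,-3.9],1],
    [[0.78,0.63,0],[0,0,-3.9],1],
    [[0.73,0.68,0],[0,0,-3.9],1],
    [[0.69,0.73,0],[0,0,-3.9],1],
  ],
)

```text
clock: 3.22
position: [0.4568, -0.0075, 0.2313]
ee_rot: [0.514, 0.858, 0.0, 0.0]
ft_force: [-0.0, -0.1, -0.1]
grip_width: 1.001
```

move_arm(
  moves=[
    [[0.64,0.77,0],[0,0,-3.9],1],
    [[0.58,0.81,0],[0,0,-3.9],1],
    [[0.52,0.85,0],[0,0,-3.9],1],
    [[0.47,0.88,0],[0,0,-3.9],1],
    [[0.4,0.91,0],[0,0,-3.9],1],
  ],
)

```text
clock: 3.85
position: [0.5048, 0.1075, 0.2312]
ee_rot: [0.362, 0.932, 0.0, -0.0]
ft_force: [-0.4, 0.6, -0.2]
grip_width: 1.003
```

Tracking is accurate. I'll finish the approach with the descent partly included.

move_arm(
  moves=[
    [[0.34,0.94,0.3],[0,0,-3.9],1],
    [[0.28,0.96,0.3],[0,0,-3.9],1],
    [[0.21,0.98,0.3],[0,0,-3.9],1],
    [[0.14,0.99,0.3],[0,0,-3.9],1],
    [[0.07,1,0.3],[0,0,-3.9],1],
  ],
)

```text
clock: 4.47
position: [0.5532, 0.2229, 0.1932]
ee_rot: [0.199, 0.98, 0.0, -0.0]
ft_force: [0.4, -0.4, -0.3]
grip_width: 1.001
```

move_arm(
  moves=[
    [[0.01,1,0.3],[0,0,-3.9],1],
    [[-0.06,1,0.3],[0,0,-3.9],1],
    [[-0.13,0.99,0.3],[0,0,-3.9],1],
    [[0,0,0.3],[0,0,0],1],
  ],
)

```text
clock: 4.97
position: [0.5812, 0.2933, 0.1628]
ee_rot: [0.098, 0.995, 0.001, -0.001]
ft_force: [1.2, -0.1, 1.0]
grip_width: 1.002
```

Run:
```python
from h import *
im=camera("side")[:,:,::-1];t=camera("top")[:,:,::-1]
cv2.imwrite("pics/a1.png",np.hstack([crop(im,195,240,100,120,4),crop(t,85,165,100,120,4)]))
plan((.578,.292,.055),79,3)
```

```text
at [0.5812 0.2905 0.1624] 78.5 q [ 0.08  0.58 -0.88  1.44  0.45  1.33  0.55]
[[0.05, 0.01, 1.43], [0, 0, -0.2]],[[0.05, 0.01, 1.43], [0, 0, -0.2]],[[0.05, 0.01, 1.43], [0, 0, -0.2]],
```

View pics/a1.png

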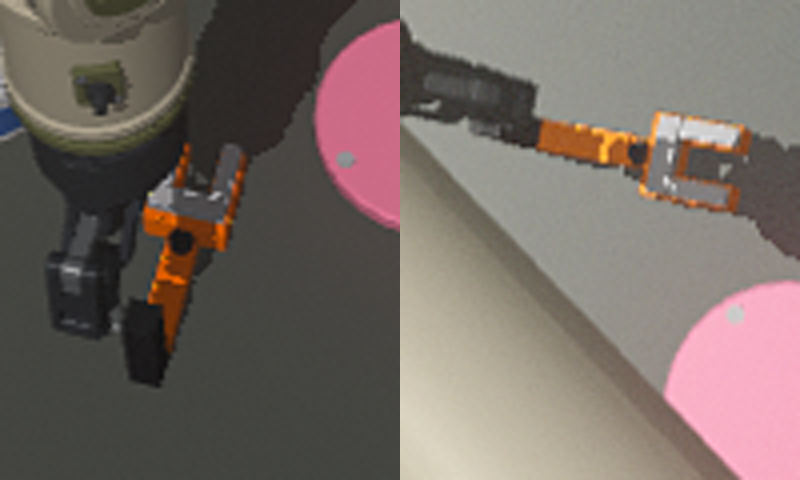

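move_arm(
  moves=[
    [[0.07,0.02,0.95],[0,0,-0.5],1],
    [[0.07,0.02,0.95],[0,0,0],1],
    [[0,0,0.9],[0,0,0],1],
    [[0,0,0.9],[0,0,0],1],
    [[0,0,0.9],[0,0,0],1],
  ],
)

```text
clock: 5.7
position: [0.5786, 0.2918, 0.0475]
ee_rot: [0.096, 0.995, -0.0, 0.0]
ft_force: [0.2, 0.1, -0.7]
grip_width: 0.997
```

move_arm(
  moves=[
    [[0,0,0],[0,0,0],0.6],
    [[0,0,0],[0,0,0],0.3],
    [[0,0,0],[0,0,0],0],
    [[0,0,0],[0,0,0],0],
    [[0,0,0],[0,0,0],0],
  ],
  squeeze=70,
)

```text
clock: 6.32
position: [0.5791, 0.293, 0.0502]
ee_rot: [0.095, 0.995, 0.001, 0.001]
ft_force: [0.2, 1.9, 6.1]
grip_width: 0.225
```

Run:
```python
from h import *
im=camera("side")[:,:,::-1];t=camera("top")[:,:,::-1]
cv2.imwrite("pics/a2.png",np.hstack([crop(im,195,240,100,120,4),crop(t,85,165,100,120,4)]))
p,y,o=state();print(p,y,o['ft_force'],o['torque'],o['grip_width'])
```

```text
[0.57904935 0.29306345 0.05014087] 79.04231301353663 [0.45552349 1.11566382 6.63586236] [ 0.32615019  0.07808841 -0.04014617] 0.22168057915877137
```

View pics/a2.png

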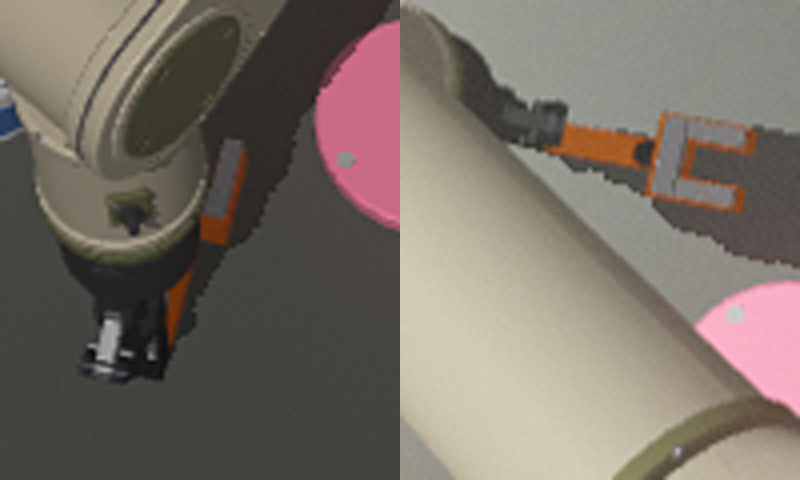

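move_arm(
  moves=[
    [[0,0,-0.4],[0,0,0],0],
    [[0,0,-0.8],[0,0,0],0],
    [[0,0,0],[0,0,0],0],
  ],
  squeeze=100,
)

```text
clock: 6.8
position: [0.5794, 0.2927, 0.0811]
ee_rot: [0.096, 0.995, 0.001, 0.001]
ft_force: [0.4, 0.7, -2.8]
grip_width: 0.214
```

Run:
```python
from h import *
print(get_obs()['ft_force'],get_obs()['torque']);p=state()[0];plan((.5643,.0865,p[2]),79,10)
```

```text
[ 0.38563033  0.6736861  -2.84817834] [ 0.23922945 -0.05358817  0.04259507]
at [0.5794 0.2927 0.0811] 79.0 q [ 0.06  0.65 -0.84  1.52  0.51  1.19  0.51]
[[-0.1, -0.82, -0.0], [0, 0, 0.0]],[[-0.1, -0.82, -0.0], [0, 0, 0.0]],[[-0.1, -0.82, -0.0], [0, 0, 0.0]],[[-0.1, -0.82, -0.0], [0, 0, 0.0]],[[-0.1, -0.82, -0.0], [0, 0, 0.0]],
[[-0.1, -0.82, -0.0], [0, 0, 0.0]],[[-0.1, -0.82, -0.0], [0, 0, 0.0]],[[-0.1, -0.82, -0.0], [0, 0, 0.0]],[[-0.1, -0.82, -0.0], [0, 0, 0.0]],[[-0.1, -0.82, -0.0], [0, 0, 0.0]],
```

move_arm(
  moves=[
    [[-0.1,-0.82,0],[0,0,0],0],
    [[-0.1,-0.82,0],[0,0,0],0],
    [[-0.1,-0.82,0],[0,0,0],0],
    [[-0.1,-0.82,0],[0,0,0],0],
    [[-0.1,-0.82,0],[0,0,0],0],
  ],
)

```text
clock: 7.42
position: [0.5709, 0.1882, 0.0786]
ee_rot: [0.096, 0.995, -0.0, -0.0]
ft_force: [0.4, 0.1, -2.2]
grip_width: 0.214
```

move_arm(
  moves=[
    [[-0.1,-0.82,0.1],[0,0,0],0],
    [[-0.1,-0.82,0.1],[0,0,0],0],
    [[-0.1,-0.82,0.1],[0,0,0],0],
    [[-0.1,-0.82,0.1],[0,0,0],0],
    [[-0.1,-0.8,0],[0,0,0],0],
  ],
)

```text
clock: 8.05
position: [0.5636, 0.0857, 0.0684]
ee_rot: [0.096, 0.995, -0.0, -0.0]
ft_force: [0.4, 1.1, -2.4]
grip_width: 0.218
```

Run:
```python
from h import *
im=camera("side")[:,:,::-1];t=camera("top")[:,:,::-1]
cv2.imwrite("pics/a3.png",np.hstack([crop(im,215,160,80,110,5),crop(t,180,160,80*5//4,110,5)[:,100:]])[:, :800])
print(state()[:2],get_obs()['ft_force'])
```

```text
(array([0.56402169, 0.08355889, 0.0683473 ]), np.float64(78.82723846349232)) [ 0.25819608 -0.8267598  -2.12415292]
```

View pics/a3.png

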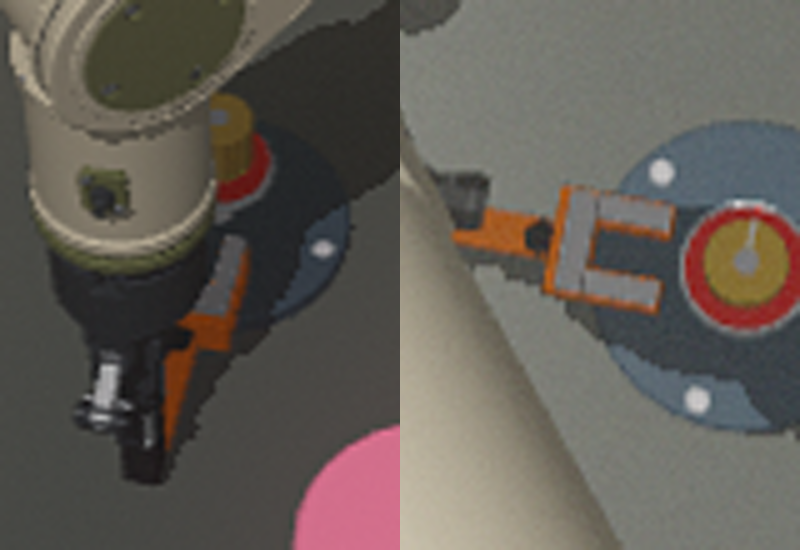

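Run:
```python
from h import *
U=lambda c,r:(180+(c-300)/5,160+r/5)
z=.052
f=lambda c,r,z=z:plane("top",U(c,r),z)
tip=(f(675,221)+f(661,293))/2;bk=(f(567,187)+f(548,292))/2
post=f(746,261,.104);fl=f(744,267,.065)
print(tip,bk,post,"flange",fl)
d=tip-bk;th=np.degrees(np.arctan2(d[1],d[0]));print(th,np.linalg.norm(d))
yaw=np.radians(state()[1]);Y=np.array([np.cos(yaw),np.sin(yaw)]);X=np.array([-Y[1],Y[0]])
for P in(post,np.array([.5283,-.0979,0])):
  e=(P-tip)[:2];print("tool shift for tip to reach post+30mm:",e@X,(e@Y)-.030)
e=(bk-tip)[:2];print("back rel lateral",e@X,e@Y)
```

```text
[ 0.53465 -0.0599   0.052  ] [ 0.5442  -0.00535  0.052  ] [ 0.5282 -0.098   0.104 ] flange [ 0.5282 -0.0973  0.065 ]
-99.93006717857918 0.0553796442747694
tool shift for tip to reach post+30mm: -0.0010548045029512803 -0.06862770880418037
tool shift for tip to reach post+30mm: -0.0011335324430834222 -0.0685102272675776
back rel lateral 0.0012010409232683695 0.0553666190109224
```

move_arm(
  moves=[
    [[-0.06,0,0.08],[0,0,0],0],
    [[0,-0.6,0],[0,0,0],0],
    [[0,-0.6,0],[0,0,0],0],
    [[0,-0.6,0],[0,0,0],0],
    [[0,-0.5,0],[0,0,0],0],
  ],
)

```text
clock: 8.78
position: [0.5544, 0.0283, 0.0668]
ee_rot: [0.096, 0.995, -0.0, -0.0]
ft_force: [-0.4, -0.9, -2.2]
grip_width: 0.216
```

move_arm(
  moves=[
    [[0,-0.08,0],[0,0,0],0],
    [[0,0,0],[0,0,0],0],
  ],
)

```text
clock: 9.02
position: [0.5542, 0.028, 0.0669]
ee_rot: [0.096, 0.995, 0.0, 0.0]
ft_force: [1.3, 0.2, -3.2]
grip_width: 0.215
```

Run:
```python
from h import *
im=camera("side")[:,:,::-1];t=camera("top")[:,:,::-1]
cv2.imwrite("pics/a4.png",np.hstack([crop(im,215,150,80,110,5),crop(t,220,160,80,110,5)]))
print(state()[:2],get_obs()['ft_force'],get_obs()['torque'])
```

```text
(array([0.55426791, 0.02858892, 0.06690489]), np.float64(79.07220047783275)) [ 0.51622288 -0.24820018 -2.82299278] [ 0.23577188 -0.06276485 -0.00433198]
```

View pics/a4.png

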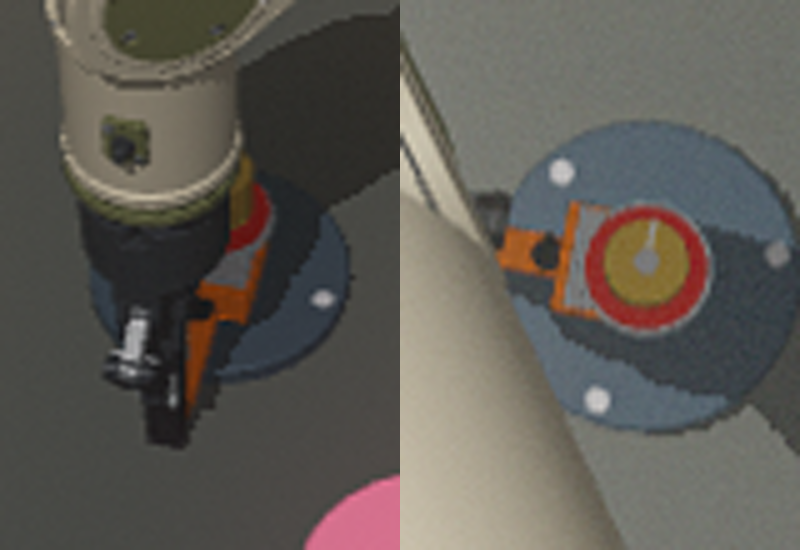

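move_arm(
  moves=[
    [[0,-0.2,0],[0,0,0],0],
    [[0,-0.2,0],[0,0,0],0],
    [[0,-0.1,0],[0,0,0],0],
    [[0,0,0],[0,0,0],0],
  ],
)

```text
clock: 9.62
position: [0.5518, 0.0153, 0.0668]
ee_rot: [0.096, 0.995, -0.0, 0.0]
ft_force: [0.7, 0.5, -2.7]
grip_width: 0.214
```

move_arm(
  moves=[
    [[0,-0.08,0],[0,0,0],0],
    [[0,0,0],[0,0,0],0],
  ],
)

```text
clock: 9.88
position: [0.5514, 0.0135, 0.0668]
ee_rot: [0.096, 0.995, -0.0, -0.0]
ft_force: [1.1, 0.1, -2.5]
grip_width: 0.22
```

move_arm(
  moves=[
    [[0,-0.06,0],[0,0,0],0],
    [[0,0,0],[0,0,0],0],
  ],
)

```text
clock: 10.12
position: [0.5513, 0.013, 0.067]
ee_rot: [0.095, 0.995, 0.001, 0.0]
ft_force: [0.7, 4.0, -2.8]
grip_width: 0.214
```

move_arm(
  moves=[
    [[0,-0.06,0],[0,0,0],0],
    [[0,0,0],[0,0,0],0],
  ],
)

```text
clock: 10.38
position: [0.5513, 0.0129, 0.0672]
ee_rot: [0.095, 0.995, 0.001, 0.001]
ft_force: [0.3, 8.1, -1.6]
grip_width: 0.217
```

move_arm(
  moves=[
    [[0,0.09,0],[0,0,0],0],
    [[0,0,0.06],[0,0,0],0],
    [[0,0,0.05],[0,0,0],0],
    [[0,0,0],[0,0,0],0],
  ],
)

```text
clock: 10.88
position: [0.5515, 0.0132, 0.0642]
ee_rot: [0.096, 0.995, 0.0, 0.0]
ft_force: [1.0, 3.9, 0.3]
grip_width: 0.217
```

move_arm(
  moves=[
    [[0,0,0.04],[0,0,0],0],
    [[0,0,0],[0,0,0],0],
  ],
)

```text
clock: 11.12
position: [0.5517, 0.0132, 0.064]
ee_rot: [0.096, 0.995, -0.0, 0.0]
ft_force: [-1.8, 4.4, 9.0]
grip_width: 0.218
```

move_arm(
  moves=[
    [[0,0,0],[0,0,0],0.4],
    [[0,0,0],[0,0,0],0.6],
    [[0,0,0],[0,0,0],0.6],
    [[0,0,-0.5],[0,0,0],0.6],
    [[0,0,-1],[0,0,0],1],
  ],
)

```text
clock: 11.75
position: [0.5508, 0.0129, 0.101]
ee_rot: [0.096, 0.995, 0.0, -0.001]
ft_force: [0.6, 0.2, -0.4]
grip_width: 0.794
```

move_arm(
  moves=[
    [[0,0,-1],[0,0,0],1],
    [[0,0,-1],[0,0,0],1],
    [[0,0,-0.7],[0,0,0],1],
    [[0,0,0],[0,0,0],1],
  ],
)

```text
clock: 12.25
position: [0.552, 0.013, 0.1694]
ee_rot: [0.096, 0.995, -0.0, 0.001]
ft_force: [0.7, 0.5, -0.2]
grip_width: 1.0
```

Run:
```python
from h import *
im=camera("side")[:,:,::-1];t=camera("top")[:,:,::-1]
cv2.imwrite("pics/a5.png",np.hstack([crop(im,215,150,80,110,5),crop(t,220,160,80,110,5)]))
p,y,o=state();print(p,y,o['ft_force'],o['torque'],o['joint_pos'].round(2))
plan((.529,-.0965,.155),79,7,-1e-9)
```

```text
[0.55098411 0.01274163 0.16749914] 79.01955762447001 [ 0.84485583 -0.37744606 -0.44532458] [-0.0327377   0.00666151  0.02763475] [ 0.67  0.35 -0.92  1.7   0.3   1.23  1.05]
at [0.551  0.0127 0.1675] 79.0 q [ 0.67  0.35 -0.92  1.7   0.3   1.23  1.05]
[[0.0, -0.64, 0.07], [0, 0, 0.0]],[[0.0, -0.64, 0.07], [0, 0, 0.0]],[[0.0, -0.64, 0.07], [0, 0, 0.0]],[[0.0, -0.64, 0.07], [0, 0, 0.0]],[[0.0, -0.64, 0.07], [0, 0, 0.0]],
[[0.0, -0.64, 0.07], [0, 0, 0.0]],[[0.0, -0.64, 0.07], [0, 0, 0.0]],
```

View pics/a5.png

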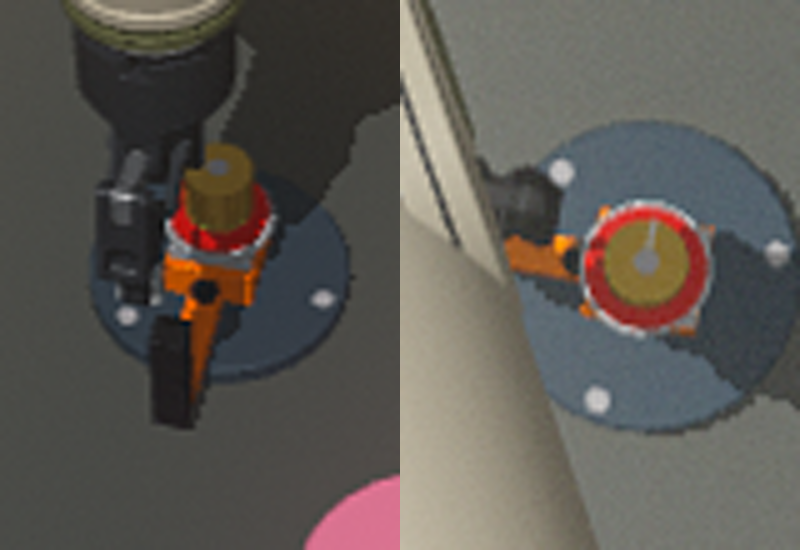

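Run:
```python
from h import *
plan((.529,-.0973,.15),139,8)
```

```text
at [0.551  0.0127 0.1675] 79.0 q [ 0.67  0.35 -0.92  1.7   0.3   1.23  1.05]
[[0.0, -0.56, 0.09], [0, 0, -7.5]],[[0.08, -0.56, 0.09], [0, 0, -7.5]],[[0.15, -0.54, 0.09], [0, 0, -7.5]],[[0.22, -0.52, 0.09], [0, 0, -7.5]],[[0.28, -0.48, 0.09], [0, 0, -7.5]],
[[0.34, -0.44, 0.09], [0, 0, -7.5]],[[0.4, -0.39, 0.09], [0, 0, -7.5]],[[0.45, -0.34, 0.09], [0, 0, -7.5]],
```

move_arm(
  moves=[
    [[0,-0.56,0.09],[0,0,-7.5],1],
    [[0.08,-0.56,0.09],[0,0,-7.5],1],
    [[0.15,-0.54,0.09],[0,0,-7.5],1],
    [[0.22,-0.52,0.09],[0,0,-7.5],1],
    [[0.28,-0.48,0.09],[0,0,-7.5],1],
  ],
)

```text
clock: 12.98
position: [0.5368, -0.0563, 0.1556]
ee_rot: [-0.232, 0.973, 0.0, -0.001]
ft_force: [0.2, -0.3, -0.0]
grip_width: 1.002
```

move_arm(
  moves=[
    [[0.34,-0.44,0.09],[0,0,-7.5],1],
    [[0.4,-0.39,0.09],[0,0,-7.5],1],
    [[0.45,-0.34,0.09],[0,0,-7.5],1],
    [[0,0,0],[0,0,0],1],
  ],
)

```text
clock: 13.48
position: [0.5284, -0.098, 0.1488]
ee_rot: [-0.414, 0.91, 0.001, -0.001]
ft_force: [0.3, -1.0, 0.1]
grip_width: 1.001
```

Run:
```python
from h import *
plan((.529,-.0973,.077),139,4)
im=camera("side")[:,:,::-1];t=camera("top")[:,:,::-1]
cv2.imwrite("pics/a6.png",np.hstack([crop(im,215,140,80,110,5),crop(t,220,160,80,110,5)]))
```

```text
at [ 0.5284 -0.098   0.1488] 138.9 q [ 1.    0.4  -1.08  1.75  0.38  1.22  2.24]
[[-0.01, -0.0, 0.72], [0, 0, -0.0]],[[-0.01, -0.0, 0.72], [0, 0, -0.0]],[[-0.01, -0.0, 0.72], [0, 0, -0.0]],[[-0.01, -0.0, 0.72], [0, 0, -0.0]],
```

View pics/a6.png

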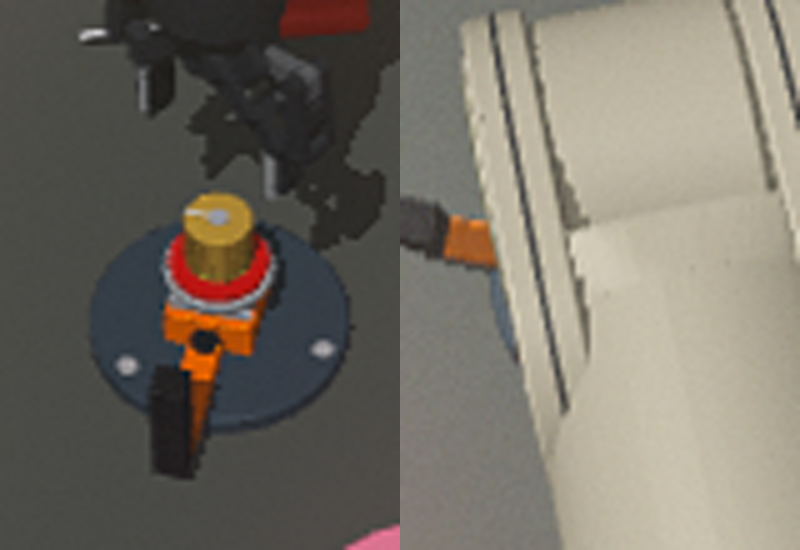

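move_arm(
  moves=[
    [[0,0,0.7],[0,0,0],1],
    [[0,0,0.7],[0,0,0],1],
    [[0,0,0.7],[0,0,0],1],
    [[0,0,0.7],[0,0,0],1],
    [[0,0,0],[0,0,0],1],
  ],
)

```text
clock: 14.2
position: [0.5283, -0.0967, 0.0784]
ee_rot: [-0.415, 0.91, 0.001, -0.001]
ft_force: [-0.0, 0.3, -0.5]
grip_width: 0.998
```

move_arm(
  moves=[
    [[0,0,0],[0,0,0],0.6],
    [[0,0,0],[0,0,0],0.4],
    [[0,0,0],[0,0,0],0.3],
    [[0,0,0],[0,0,0],0.3],
  ],
  squeeze=40,
)

```text
clock: 14.7
position: [0.5288, -0.0964, 0.081]
ee_rot: [-0.415, 0.91, 0.0, -0.0]
ft_force: [-7.1, 2.4, 11.6]
grip_width: 0.452
```

```bash
cat > s.py <<'E'
from h import *
p,y,o=state();print(p.round(4),"yaw",y.round(2),"f",o['ft_force'].round(2),"m",o['torque'].round(3),"tau7",o['tau'][6].round(3),"g",round(o['grip_width'],3),"q7",o['joint_pos'][6].round(2),o['clock'])
E
python3 s.py
```

```text
[ 0.5288 -0.0964  0.081 ] yaw 139.04 f [-7.14  2.43 11.55] m [ 0.517  1.508 -0.134] tau7 0.116 g 0.452 q7 2.18 14.7
```

move_arm(
  moves=[
    [[0,0.1,-0.12],[0,0,0],0.3],
    [[0,0,0],[0,0,0],0.3],
  ],
)

```text
clock: 14.95
position: [0.5282, -0.0962, 0.0819]
ee_rot: [-0.415, 0.91, -0.001, 0.001]
ft_force: [15.1, -2.2, -27.2]
grip_width: 0.45
```

```bash
python3 s.py
```

```text
[ 0.5282 -0.0962  0.0819] yaw 139.0 f [ 15.12  -2.21 -27.24] m [-0.423 -3.188  0.212] tau7 -0.208 g 0.45 q7 2.18 14.95
```

move_arm(
  moves=[
    [[0,0,0.033],[0,0,10],0.3],
    [[0,0,0.033],[0,0,10],0.3],
    [[0,0,0.033],[0,0,10],0.3],
    [[0,0,0],[0,0,0],0.3],
  ],
)

```text
clock: 15.45
position: [0.5282, -0.0962, 0.0793]
ee_rot: [-0.164, 0.987, -0.0, 0.001]
ft_force: [15.5, -2.2, -27.6]
grip_width: 0.449
```

```bash
python3 s.py
```

```text
[ 0.5282 -0.0962  0.0793] yaw 108.85 f [ 15.54  -2.15 -27.55] m [-0.526 -3.288 -0.017] tau7 -1.415 g 0.449 q7 1.7 15.45
```

move_arm(
  moves=[
    [[-0.05,-0.015,0.085],[0,0,0],0.3],
    [[0,0,0],[0,0,0],0.3],
  ],
)

```text
clock: 15.7
position: [0.5287, -0.0962, 0.0789]
ee_rot: [-0.165, 0.986, -0.001, -0.0]
ft_force: [-0.9, -4.4, 1.5]
grip_width: 0.444
```

```bash
python3 s.py
```

```text
[ 0.5287 -0.0962  0.0789] yaw 108.98 f [-0.85 -4.41  1.55] m [-0.519  0.304 -0.1  ] tau7 0.033 g 0.444 q7 1.7 15.7
```

move_arm(
  moves=[
    [[0,0,0.033],[0,0,10],0.3],
    [[0,0,0.033],[0,0,10],0.3],
    [[0,0,0],[0,0,0],0.3],
  ],
)

```text
clock: 16.08
position: [0.5287, -0.0962, 0.0772]
ee_rot: [0.008, 1.0, -0.001, 0.0]
ft_force: [-2.2, -4.1, 2.2]
grip_width: 0.451
```

```bash
python3 s.py
```

```text
[ 0.5287 -0.0962  0.0772] yaw 89.04 f [-2.15 -4.06  2.15] m [-0.769  0.17  -0.175] tau7 -1.685 g 0.451 q7 1.38 16.075
```

move_arm(
  moves=[
    [[0,0,0.033],[0,0,10],0.3],
    [[0,0,0],[0,0,0],0.3],
  ],
)

```text
clock: 16.32
position: [0.5287, -0.0962, 0.0764]
ee_rot: [0.095, 0.995, -0.001, 0.0]
ft_force: [-0.5, -5.4, 2.8]
grip_width: 0.453
```

```bash
python3 s.py
```

```text
[ 0.5287 -0.0962  0.0764] yaw 79.11 f [-0.53 -5.42  2.84] m [-0.835  0.217 -0.104] tau7 -1.265 g 0.453 q7 1.22 16.325
```

move_arm(
  moves=[
    [[0,0,0.033],[0,0,10],0.3],
    [[0,0,0],[0,0,0],0.3],
  ],
)

```text
clock: 16.58
position: [0.5287, -0.0963, 0.0755]
ee_rot: [0.181, 0.983, -0.001, 0.0]
ft_force: [-1.3, -5.6, 2.4]
grip_width: 0.448
```

```bash
python3 s.py
python3 - <<'E'
from h import *
for k in range(4):
    camera("side");o=get_obs();print(o['torque'].round(3),o['tau'][6].round(3))
E
```

```text
[ 0.5287 -0.0963  0.0755] yaw 69.12 f [-1.33 -5.59  2.43] m [-0.926  0.195 -0.083] tau7 -1.247 g 0.448 q7 1.06 16.575
[-0.918  0.195 -0.129] -0.298
[-0.865  0.164 -0.096] 0.016
[-0.902  0.22  -0.12 ] 0.097
[-0.918  0.189 -0.1  ] 0.115
```

```bash
cat > m.py <<'E'
from h import *
a=[]
for k in range(8):
    camera("side");o=get_obs();a.append([o['torque'][2],o['tau'][6],*o['ft_force']])
a=np.array(a)[2:];p,y,o=state();print("Mz",a[:,0].mean().round(4),"sd",a[:,0].std().round(3),"tau7",a[:,1].mean().round(4),a[:,1].std().round(3),"F",a[:,2:].mean(0).round(1),"z",p[2].round(4),"yaw",y.round(2),"q7",o['joint_pos'][6].round(2),o['clock'])
E
python3 m.py
```

```text
Mz -0.1374 sd 0.023 tau7 0.1181 0.0 F [-1.2 -5.4  2.7] z 0.0755 yaw 69.26 q7 1.06 17.175
```

move_arm(
  moves=[
    [[0,-0.03,0.033],[0,0,10],0.3],
    [[0,0,0],[0,0,0],0.3],
  ],
)

```text
clock: 17.42
position: [0.5287, -0.0963, 0.0747]
ee_rot: [0.265, 0.964, -0.0, 0.001]
ft_force: [0.6, -3.8, 2.9]
grip_width: 0.449
```

```bash
python3 m.py
```

```text
Mz 0.05 sd 0.045 tau7 0.0057 0.016 F [ 0.5 -4.8  4.5] z 0.0746 yaw 59.1 q7 0.89 17.825
```

move_arm(
  moves=[
    [[0,0,0.033],[0,0,10],0.3],
    [[0,0,0],[0,0,0],0.3],
  ],
)

```text
clock: 18.08
position: [0.5287, -0.0963, 0.0738]
ee_rot: [0.351, 0.936, -0.0, 0.0]
ft_force: [-0.0, -5.2, 5.3]
grip_width: 0.448
```

```bash
python3 m.py
```

```text
Mz -0.1409 sd 0.026 tau7 0.1525 0.008 F [ 0.3 -5.3  5.7] z 0.0738 yaw 49.07 q7 0.73 18.475
```

move_arm(
  moves=[
    [[0,0,0.006],[0,0,2],0.3],
    [[0,0,0.003],[0,0,1],0.3],
    [[0,0,0.003],[0,0,1],0.3],
    [[0,0,0.003],[0,0,1],0.3],
  ],
)

```text
clock: 18.98
position: [0.5287, -0.0964, 0.0735]
ee_rot: [0.39, 0.921, -0.0, 0.001]
ft_force: [0.5, -5.8, 6.7]
grip_width: 0.454
```

```bash
python3 s.py;python3 m.py
python3 - <<'E'
from h import *
im=camera("side")[:,:,::-1]
cv2.imwrite("pics/a7.png",crop(im,225,165,70,60,10))
E
```

```text
[ 0.5287 -0.0964  0.0735] yaw 44.07 f [ 0.49 -5.8   6.73] m [-0.913 -0.195  0.185] tau7 0.099 g 0.454 q7 0.65 18.975
Mz 0.0195 sd 0.035 tau7 -0.0428 0.027 F [ 0.4 -5.   5.4] z 0.0735 yaw 44.09 q7 0.65 19.375
```

View pics/a7.png

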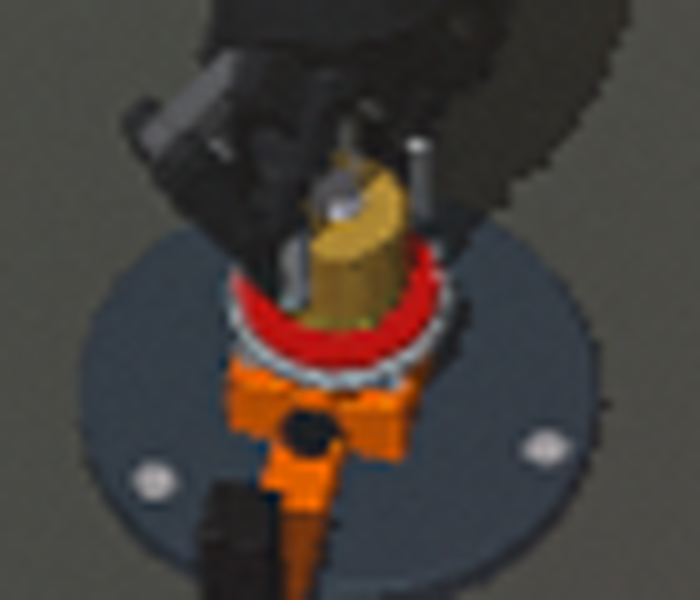

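Run:
```python
from h import *
from scipy.optimize import brentq
P=np.array([.5282,-.0978])
a=np.linspace(0,2*np.pi,400);C=np.c_[np.cos(a),np.sin(a)]
low=lambda r,z:max(proj("side",[*(P+r*c),z])[1] for c in C)
print("base front v model",low(.08,.0),low(.08,.014),"seen 226")
proj0=proj
def lowf(r,z):
    i=camera_info("side");q=np.c_[P+r*C,np.full(400,z)]-i['origin'];c=R.from_quat(i['rotation']).inv().apply(q);return (i['cy']+i['fy']*c[:,1]/c[:,2]).max()
for v in(201.,204.):print("ring c for v",v,brentq(lambda z:lowf(.033,z)-v,.02,.09))
for z in(.044,.047,.050):print("gauge rear top edge",z,proj("side",[P[0]+.0048,P[1]+.0245,z]),"ring at that z",lowf(.033,z))
im=camera("side")
# base bottom profile and ring/steel columns
for u in(240,245,250,254,258,262,266):print(u,[tuple(int(k) for k in im[v,u]) for v in range(196,208)])
```

```text
base front v model 226.1 223.3 seen 226
ring c for v 201.0 0.059892452755492175
ring c for v 204.0 0.04555177210063464
gauge rear top edge 0.044 [256.6 202. ] ring at that z 204.32138104969266
gauge rear top edge 0.047 [256.6 201.4] ring at that z 203.699497031557
gauge rear top edge 0.05 [256.6 200.7] ring at that z 203.0752593112648
240 [(51, 60, 69), (53, 61, 70), (53, 61, 70), (52, 60, 69), (52, 61, 69), (54, 62, 71), (53, 62, 70), (52, 61, 69), (51, 59, 69), (53, 62, 71), (51, 60, 69), (52, 61, 70)]
245 [(52, 61, 70), (53, 61, 70), (51, 60, 69), (53, 61, 70), (52, 61, 70), (52, 61, 70), (52, 62, 72), (51, 61, 69), (50, 59, 69), (50, 60, 69), (51, 60, 69), (51, 61, 70)]
250 [(181, 19, 14), (178, 44, 42), (128, 78, 79), (145, 151, 155), (114, 118, 123), (143, 111, 93), (230, 93, 0), (227, 104, 0), (177, 76, 3), (178, 76, 3), (179, 77, 0), (183, 78, 0)]
254 [(87, 64, 25), (178, 38, 22), (184, 21, 17), (184, 19, 15), (156, 23, 20), (147, 109, 112), (119, 128, 134), (144, 67, 24), (197, 93, 7), (150, 65, 10), (47, 35, 34), (25, 30, 33)]
258 [(110, 84, 33), (109, 85, 33), (170, 39, 25), (186, 19, 16), (186, 24, 19), (144, 22, 19), (135, 113, 115), (125, 131, 138), (121, 52, 4), (166, 70, 5), (126, 59, 18), (56, 36, 27)]
262 [(85, 70, 29), (96, 66, 30), (188, 23, 22), (185, 24, 20), (176, 22, 17), (138, 78, 79), (135, 141, 148), (91, 87, 92), (234, 95, 0), (227, 97, 0), (176, 75, 4), (177, 76, 3)]
266 [(186, 20, 17), (190, 20, 16), (143, 22, 19), (130, 110, 112), (137, 141, 146), (91, 69, 57), (96, 41, 10), (134, 63, 9), (120, 50, 5), (84, 41, 19), (56, 39, 30), (67, 53, 50)]
```

move_arm(
  moves=[
    [[0,0,-0.008],[0,0,-2.5],0.3],
    [[0,0,-0.008],[0,0,-2.5],0.3],
  ],
)

```text
clock: 19.73
position: [0.5287, -0.0963, 0.0738]
ee_rot: [0.349, 0.937, -0.0, 0.0]
ft_force: [0.3, -5.8, 4.9]
grip_width: 0.45
```

```bash
python3 s.py
```

```text
[ 0.5287 -0.0963  0.0738] yaw 49.15 f [ 0.32 -5.79  4.89] m [-0.929 -0.229 -0.158] tau7 -0.541 g 0.45 q7 0.73 19.725
```

move_arm(
  moves=[
    [[0,0,-0.008],[0,0,-2.5],0.3],
  ],
)

```text
clock: 19.85
position: [0.5287, -0.0963, 0.074]
ee_rot: [0.328, 0.945, -0.0, 0.0]
ft_force: [0.5, -5.1, 4.6]
grip_width: 0.452
```

```bash
python3 s.py
```

```text
[ 0.5287 -0.0963  0.074 ] yaw 51.65 f [ 0.49 -5.13  4.62] m [-0.867 -0.281 -0.174] tau7 -0.531 g 0.452 q7 0.77 19.85
```

move_arm(
  moves=[
    [[0,0,-0.008],[0,0,-2.5],0.3],
  ],
)

```text
clock: 19.98
position: [0.5287, -0.0963, 0.0742]
ee_rot: [0.308, 0.951, -0.0, 0.0]
ft_force: [0.7, -5.1, 4.6]
grip_width: 0.446
```

```bash
python3 s.py
```

```text
[ 0.5287 -0.0963  0.0742] yaw 54.16 f [ 0.73 -5.1   4.56] m [-0.852 -0.245 -0.144] tau7 -0.54 g 0.446 q7 0.81 19.975
```

move_arm(
  moves=[
    [[0,0,-0.008],[0,0,-2.5],0.3],
  ],
)

```text
clock: 20.1
position: [0.5287, -0.0963, 0.0744]
ee_rot: [0.287, 0.958, -0.0, 0.0]
ft_force: [-0.5, -5.6, 4.6]
grip_width: 0.453
```

```bash
python3 s.py
```

```text
[ 0.5287 -0.0963  0.0744] yaw 56.65 f [-0.5  -5.6   4.58] m [-0.872 -0.227 -0.09 ] tau7 -0.553 g 0.453 q7 0.85 20.1
```

move_arm(
  moves=[
    [[0,0,-0.008],[0,0,-2.5],0.3],
  ],
)

```text
clock: 20.23
position: [0.5287, -0.0963, 0.0747]
ee_rot: [0.266, 0.964, -0.0, 0.0]
ft_force: [1.1, -4.7, 5.4]
grip_width: 0.451
```

```bash
python3 s.py
```

```text
[ 0.5287 -0.0963  0.0747] yaw 59.16 f [ 1.13 -4.67  5.39] m [-0.821 -0.236 -0.047] tau7 -0.552 g 0.451 q7 0.89 20.225
```

move_arm(
  moves=[
    [[0,0,-0.008],[0,0,-2.5],0.3],
  ],
)

```text
clock: 20.35
position: [0.5287, -0.0963, 0.0749]
ee_rot: [0.245, 0.97, -0.0, 0.0]
ft_force: [1.1, -4.9, 5.2]
grip_width: 0.448
```

```bash
python3 s.py
```

```text
[ 0.5287 -0.0963  0.0749] yaw 61.66 f [ 1.11 -4.9   5.15] m [-0.895 -0.202 -0.132] tau7 -0.551 g 0.448 q7 0.94 20.35
```

move_arm(
  moves=[
    [[0,0,0.008],[0,0,2.5],0.3],
    [[0,0,0.008],[0,0,2.5],0.3],
    [[0,0,0.008],[0,0,2.5],0.3],
  ],
)

```text
clock: 20.72
position: [0.5287, -0.0963, 0.0742]
ee_rot: [0.309, 0.951, -0.0, 0.0]
ft_force: [0.1, -5.0, 5.6]
grip_width: 0.45
```

```bash
python3 s.py
```

```text
[ 0.5287 -0.0963  0.0742] yaw 54.01 f [ 0.13 -5.02  5.61] m [-0.895 -0.22   0.075] tau7 0.588 g 0.45 q7 0.81 20.725
```

move_arm(
  moves=[
    [[0,0,0.008],[0,0,2.5],0.3],
    [[0,0,0.008],[0,0,2.5],0.3],
  ],
)

```text
clock: 20.98
position: [0.5287, -0.0963, 0.0739]
ee_rot: [0.35, 0.937, -0.0, 0.001]
ft_force: [-0.5, -4.7, 5.6]
grip_width: 0.451
```

```bash
python3 s.py
```

```text
[ 0.5287 -0.0963  0.0739] yaw 49.02 f [-0.46 -4.74  5.63] m [-0.892 -0.24   0.146] tau7 0.548 g 0.451 q7 0.73 20.975
```

move_arm(
  moves=[
    [[0,0,0.008],[0,0,2.5],0.3],
    [[0,0,0.008],[0,0,2.5],0.3],
  ],
)

```text
clock: 21.22
position: [0.5287, -0.0963, 0.0735]
ee_rot: [0.391, 0.921, -0.0, 0.001]
ft_force: [0.3, -5.0, 5.5]
grip_width: 0.454
```

```bash
python3 s.py
```

```text
[ 0.5287 -0.0963  0.0735] yaw 44.02 f [ 0.32 -5.05  5.53] m [-0.95  -0.256  0.198] tau7 0.511 g 0.454 q7 0.65 21.225
```

move_arm(
  moves=[
    [[0,0,0.008],[0,0,2.5],0.3],
    [[0,0,0.008],[0,0,2.5],0.3],
  ],
)

```text
clock: 21.48
position: [0.5287, -0.0964, 0.0731]
ee_rot: [0.43, 0.903, -0.0, 0.001]
ft_force: [1.0, -5.2, 5.2]
grip_width: 0.452
```

```bash
python3 s.py
```

```text
[ 0.5287 -0.0964  0.0731] yaw 39.03 f [ 1.04 -5.18  5.2 ] m [-0.969 -0.194  0.294] tau7 0.457 g 0.452 q7 0.56 21.475
```

move_arm(
  moves=[
    [[0,0,0.008],[0,0,2.5],0.3],
    [[0,0,0.008],[0,0,2.5],0.3],
  ],
)

```text
clock: 21.72
position: [0.5287, -0.0964, 0.0727]
ee_rot: [0.469, 0.883, -0.0, 0.001]
ft_force: [0.2, -4.9, 6.1]
grip_width: 0.447
```

```bash
python3 s.py
```

```text
[ 0.5287 -0.0964  0.0727] yaw 34.03 f [ 0.23 -4.88  6.14] m [-0.982 -0.213  0.278] tau7 0.4 g 0.447 q7 0.48 21.725
```

move_arm(
  moves=[
    [[0,0,-0.008],[0,0,-2.5],0.3],
    [[0,0,-0.008],[0,0,-2.5],0.3],
  ],
)

```text
clock: 21.98
position: [0.5287, -0.0964, 0.0731]
ee_rot: [0.429, 0.903, -0.0, 0.001]
ft_force: [0.4, -6.0, 6.0]
grip_width: 0.45
```

```bash
python3 s.py; python3 m.py
```

```text
[ 0.5287 -0.0964  0.0731] yaw 39.15 f [ 0.37 -6.02  6.  ] m [-0.916 -0.243 -0.181] tau7 -0.51 g 0.45 q7 0.57 21.975
Mz 0.0515 sd 0.024 tau7 -0.0141 0.068 F [ 0.2 -5.2  5.6] z 0.0731 yaw 39.09 q7 0.57 22.375
```

move_arm(
  moves=[
    [[0,0,0],[0,0,0],0.55],
    [[0,0,0],[0,0,0],0.7],
    [[0,0,0],[0,0,0],0.9],
    [[0,0,0],[0,0,0],0.9],
    [[0,0,-0.5],[0,0,0],0.9],
  ],
)

```text
clock: 23.0
position: [0.5277, -0.0958, 0.085]
ee_rot: [0.43, 0.903, -0.0, -0.001]
ft_force: [0.2, -0.8, 0.1]
grip_width: 0.9
```

move_arm(
  moves=[
    [[0,0,-1],[0,0,0],1],
    [[0,0,-1],[0,0,0],1],
    [[0,0,-1],[0,0,0],1],
    [[0,0,-1],[0,0,0],1],
    [[0,0,0],[0,0,0],1],
  ],
)

```text
clock: 23.62
position: [0.5295, -0.0959, 0.1879]
ee_rot: [0.43, 0.903, 0.0, 0.002]
ft_force: [-0.4, 0.3, -1.1]
grip_width: 0.997
```

```bash
python3 s.py
python3 - <<'E'
from h import *
im=camera("side")[:,:,::-1];t=camera("top")[:,:,::-1]
cv2.imwrite("pics/a8.png",np.hstack([crop(im,215,150,80,110,5),cv2.resize(im,None,fx=.78,fy=.78)[:, :] if 0 else crop(im,160,110,200,275,2)]))
E
```

```text
[ 0.5295 -0.0959  0.1879] yaw 39.04 f [-0.4   0.25 -1.11] m [0.002 0.005 0.016] tau7 0.142 g 0.997 q7 0.64 23.625Traceback (most recent call last):
  File "<stdin>", line 3, in <module>
    return _nx.concatenate(arrs, 1, dtype=dtype, casting=casting)
           ~~~~~~~~~~~~~~~^^^^^^^^^^^^^^^^^^^^^^^^^^^^^^^^^^^^^^^
ValueError: all the input array dimensions except for the concatenation axis must match exactly, but along dimension 0, the array at index 0 has size 550 and the array at index 1 has size 548
```

Run:
```python
from h import *
im=camera("side")[:,:,::-1]
cv2.imwrite("pics/a8.png",np.hstack([crop(im,225,160,80,100,5),crop(im,160,90,200,250,2)]))
```

```text
(no output)
```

View pics/a8.png

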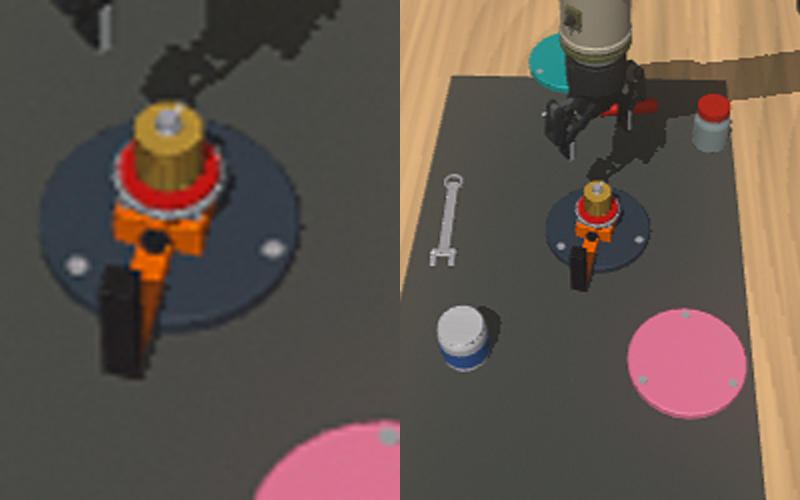

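The picture shows the gauge flat and home, with the ring down on its steel top. The gripper is clear and the bystanders are where they were. Handing in.

```bash
python3 -c "from workcell import hand_in; print(hand_in())"
```

```text
the job is handed in; nothing more can be done
None
```

The gauge is on the base plate with its slot home around the post, the collar is nipping it, and the job is handed in. The robot gave no verdict.

- **Seating:** I pushed the gauge in until it met the post, with about 8 N of reaction, backed off slightly and lowered it. The tool height put its underside about 14 mm above the bench, level with the base plate.
- **Collar:** I spun it about 105° clockwise. Contact showed after about 85°, as a steady rise in turning torque. I then backed off 5°, which leaves an estimated 10 to 11 N. The peak during turning was about 14 N, under the 25 N limit.
- **Last picture:** The gauge stands flat and home with the ring down on its top. The gripper is about 0.1 m above the collar and open. The tin and wrench are undisturbed. So is the jar, and the screwdriver is partly hidden by the gripper but was never approached.
- **Clock:** About 24 s of the 72 s allowed.

**Uncertain:** The nip force was never measured directly. I worked it out from the contact angle and the stated spring rate, so it could be off by about 3 N. Two checks fell short:
- Turning torque rose about three times faster than 0.005 N m per newton when tightening. When loosening it matched that figure roughly, pointing to about 8 N. I put the gap down to the lift of the thread plus friction between ring and gauge.
- The side camera could not resolve the collar gap well enough to confirm the contact point.

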